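Tip the soap bars from the caddy into the laundry bin

ROBOT

A 7-joint arm with a two-finger parallel gripper is mounted at the origin on the work surface. World frame = base frame: x ahead of the robot, y to its left, z up, the work surface at z = 0. Lengths are in m, angles in rad, forces in N, time in s.
With the tool pointing down it reaches from about 0.425 to 0.875 m from the base axis. Payload 4.7 kg.
Tool frame: the origin (TCP) lies between the finger pads; the fingertips stand 19 mm ahead of it and the grasp point (between the pads) is the TCP (ctrl.tip_extent is the distance from the TCP to the fingertips, in m); z points along the fingers, y is the line along which they close (so a half turn about z gives the same grasp; the last joint's range is limited). The gripper opens to 87 mm and grips with 3 to 60 N. Pads are 19 mm wide; open, the fingers measure 117 mm over their backs; the gripper's body (75 mm by 190 mm) begins 51 mm behind the grasp point.
Start: joints at [1.271, 0.321, -0.07, 1.45, 0.023, 1.371, -0.057], TCP at [0.201, -0.618, 0.242] pointing down, gripper open.
Joint ranges: [-2.86, 2.86], [-0.3, 2.09], [-1.38, 1.24], [0.06, 2.45], [-1.56, 4.7], [0.09, 2.05], [-2.69, 2.69]. Speed limits (rad/s): [2.57, 2.57, 3.14, 3.14, 3.14, 3.14, 3.14].

INTERFACE

Orientations are given as a rotation vector (axis times angle).
In Python, from bench import ctrl gives the robot as it stands.
- The arm moves only by the shell command python3 -m crank 'ROWS' [OPENING] [FORCE]. ROWS is JSON, a list of rows, each an object of numbers: "tx", "ty", "tz": the shift along the tool's x, y, z in mm; "turn": the turn about the tool's z in units of 5 degrees (1.0 is 5 degrees). In form: [{"tx": .., "ty": .., "tz": .., "turn": ..}, ...]. A call has 1 to 5 rows; each row is the pose to reach, as a shift and turn from the pose commanded when the call began, along the tool's axes at that moment; what a row does not reach only later rows make up. A row lasts 1/8 s, in which the tool goes at most 62.5 mm and 10.7 degrees, less where a joint would pass 70% of its speed; a pose out of reach is approached as far as the arm can. A call with a gripper value outside its range is refused whole. OPENING is the finger opening in mm, from 0 to 87, set as the call begins (- or left out, the last holds). The fingers move at their own pace and stop on an object; FORCE is the grip in N (left out, the last holds). Time passes only in rows, so rows that repeat a pose let the fingers close. It gives the time, the measured TCP pose, the force, the opening and the grip force at its end, in the units of the state.
- ctrl.get_state(): the state, without advancing time (a new reading comes with each control period).
- ctrl.get_image(name): name is "side" or "top"; returns (picture, depth): 480x640x3 uint8, red, green, blue; 480x640 float32, m along the optical axis (not along the pixel's ray), 0 where there is no reading.
- ctrl.camera_model(name): a dict with "intrinsics" (3x3 intrinsics, pixels), "origin" and "orientation" of the camera in the world. Camera axes: x right, y down, z forward; pixel columns grow to the right and rows downward; lengths in m; the calibration is good to about 2 mm. A picture is of the moment at which its call begins. camera_model takes no time and is no camera call.
- ctrl.close_job(): hands the job in; it is judged then, once.
Trained networks look in the newest picture that a camera, given by its name, has taken for a name from the list of things; names that differ only in an ending like _2 or _b are one class to them, and where a whole thing is asked for, a point or a joint stands for the part that bears it (a point fixed in the world has none). Each returns a list of dicts, best first, with "confidence" (0 to 1); they miss things now and then, are a little off and sometimes report something else, mostly with a low value. They report only what shows in the picture. A call takes as long as a camera call.
- ctrl.recognise(camera, query): "xyz" ([x, y, z] in m, in world coordinates, good to about 4 mm: the middle of the surface that is visible of it).
- ctrl.mark_of(camera, query): "xyz" ([x, y, z] in m, in world coordinates, good to about 4 mm: a listed point, or the origin of a listed thing).
The state is a dict: "time": time; "joint_positions": joint angles; "qd": joint speeds; "joint_torque": joint torques, N m; "position": TCP position; "tool_rot": TCP orientation; "ft_force": force on the tool from outside, world axes, zero at the start; "torque": the same for the moment, N m; "grip_width": opening from 0.0 (shut) to 1.0 (fully open); "grip_force": force on a finger pad.
Only numpy, scipy, OpenCV 4.12 (cv2) and the standard library are available. Lean on these libraries where they do the work, as an engineer would, in place of code of your own. Each camera call takes 0.05 s, during which the arm holds its last target. There are 200 camera calls.

TASK

Carry the blue caddy by its white bar, level and with its four soap bars in it, to the yellow bin and tip all four bars out of its open mouth into the bin. Then stand the empty caddy upright on the middle of the green washboard again, setting it down rather than dropping it, and leave the bottle, cup, bar holder, brush and jar where they are.

Things in the scene. Friction and masses are not known exactly. Their poses are not given: they have to be found in the camera images.
- caddy: blue plastic soap caddy, 150 (its x) x 120 (its y), loose, 0.3 kg. Floor 5 thick; side and back (+x) walls 5 thick, 50 high; the front end (-x) is the pouring mouth, open without a lip. A white carrying bar spans it crosswise above the middle. Origin: centre of the underside, z up. It starts on the washboard, mouth towards the robot within 35 degrees, holding the four soap bars.
- caddy_grip (a point): middle of the caddy's white carrying bar, 115 mm above the caddy's underside (caddy x = 0, y = 0). The bar is rectangular: 18 thick (along caddy x) x 24 high x 120 long (along caddy y), free span 110 mm; its underside is 103 mm above the caddy's underside.
- caddy_lip (a point): middle of the pouring edge: front end of the caddy's underside, 75 mm in front (-x) of the origin.
- bin: yellow plastic open-topped bin with orange rim, fixed, 200 (its x) x 220 (its y) x 100 high, walls and floor 6 mm. Origin: centre of the underside; z up. Stands to the left or to the right of the washboard, turned up to 17 degrees.
- washboard: green plastic washboard lying flat, fixed, 240 (its x) x 190 (its y) x 14 thick, top practically flat (shallow ridges are only drawn). Origin: centre of the underside; its top is 14 mm higher.
- soap1: cream bar of laundry soap, 62 (x) x 42 (y) x 26 (z) mm, about 80 g, loose. Origin: its centre. Starts in the caddy, long side along the caddy's x.
- soap2: amber bar of laundry soap, 62 (x) x 42 (y) x 26 (z) mm, about 80 g, loose. Origin: its centre. Starts in the caddy, long side along the caddy's x.
- soap3: pale green bar of laundry soap, 62 (x) x 42 (y) x 26 (z) mm, about 80 g, loose. Origin: its centre. Starts in the caddy, long side along the caddy's x.
- soap4: off-white bar of laundry soap, 62 (x) x 42 (y) x 26 (z) mm, about 80 g, loose. Origin: its centre. Starts in the caddy, long side along the caddy's x.
- bottle: white bottle with blue twist cap, 70 diameter, 190 high, loose, behind the task's things. Origin: centre of the underside. Leave alone.
- cup: stainless steel cup, 60 diameter, 75 high, loose, in the gap between bin and washboard, nearer the robot than the brush. Origin: centre of the underside. Leave alone.
- dish: pale blue ceramic bar holder with a bar in it, 90 (x) x 130 (y) x 30 high, loose, at the back. Origin: centre of the underside. Leave alone.
- brush: wooden scrubbing brush, 130 (x) x 48 (y) x 36 high, loose, lying in the gap between bin and washboard. Origin: centre of the underside. Leave alone.
- jar: green glass jar with metal lid, 80 diameter, 110 high, loose, at the back. Origin: centre of the underside. Leave alone.

How it is judged:
By the outcome, as a careful person would: the job done as asked, in the order asked, and still so for the second after the job is handed in, with the robot touching nothing.
It also fails if it takes over 54 s, if anything falls off the work surface, if the arm or the gripper's body presses on something with over 40 N, if the wrist force passes 120 N, or if a joint passes its speed limit or range.

## Working session

There is one attempt and no reset: what is moved stays moved. The work goes in short steps, Python scripts to look and compute and a shell command to move; the robot and the scene stay as the last step left them, time stands still between calls to the robot, and variables do not carry over. Pictures are saved under pics/ and viewed, at most 10 in all, crops included, and the job is handed in when it is done.

```bash
ls; mkdir -p pics; python3 - <<'E'
from bench import ctrl
import cv2,numpy as np
s=ctrl.get_state();print(s)
for n in("side","top"):
    im,d=ctrl.get_image(n);cv2.imwrite(f"pics/{n}0.png",im[:,:,::-1]);np.save(f"pics/{n}0.npy",d)
    m=ctrl.camera_model(n);print(n,m)
    for q in["caddy","caddy_grip","caddy_lip","bin","washboard","cup","brush","bottle","jar","dish","soap1"]:
        r=ctrl.mark_of(n,q);print(q,[(np.round(x["xyz"],3).tolist(),round(x["confidence"],2)) for x in r[:2]])
E
```

```text
pics
{'time': 0.0, 'joint_positions': array([ 1.27110099,  0.32182403, -0.07007402,  1.45166059,  0.0225924 ,
        1.37078874, -0.05688344]), 'qd': array([ 0.0009497 , -0.00051917,  0.00050586,  0.0006234 , -0.00137075,
        0.00017217, -0.00036861]), 'joint_torque': array([ 1.05340557e-04, -4.91294754e+01, -4.03674496e-01, -3.12539327e+01,
       -6.38073147e-02,  4.36451565e-02,  1.62130386e-04]), 'position': array([ 0.20042949, -0.61779158,  0.24046795]), 'tool_rot': array([-3.10116403e+00, -4.90653535e-01,  6.08575751e-04]), 'ft_force': array([ 0.57007573,  0.0357738 , -0.61067362]), 'torque': array([-0.01716294,  0.00859645, -0.03817591]), 'grip_force': 0.0, 'grip_width': 1.001091130435718}
side {'intrinsics': array([[479.19915408,   0.        , 316.07926125],
       [  0.        , 479.19915408, 238.88686709],
       [  0.        ,   0.        ,   1.        ]]), 'origin': array([0.23012313, 0.72891479, 0.7067354 ]), 'orientation': array([-0.54773518,  2.58239783, -1.30050683])}
caddy [([0.52, 0.256, 0.016], 0.95), ([0.751, -0.236, -0.001], 0.32)]
caddy_grip [([0.526, 0.254
[... 533 characters left out ...]
239.94953846],
       [  0.        ,   0.        ,   1.        ]]), 'origin': array([ 0.44199264, -0.04748001,  1.08549335]), 'orientation': array([-2.17300356,  2.11594157, -0.11371461])}
caddy [([0.518, 0.258, 0.013], 0.76)]
caddy_grip [([0.524, 0.258, 0.127], 0.8)]
caddy_lip [([0.568, 0.271, 0.032], 0.58)]
bin [([0.477, -0.19, 0.002], 0.96)]
washboard [([0.411, 0.002, 0.0], 0.75), ([0.453, 0.287, 0.012], 0.25)]
cup [([0.414, 0.002, -0.0], 0.75)]
brush [([0.542, 0.005, -0.002], 0.83)]
bottle [([0.75, -0.24, -0.001], 0.9)]
jar [([0.758, 0.199, 0.0], 0.8), ([0.476, -0.186, 0.006], 0.61)]
dish [([0.759, 0.019, -0.002], 0.56)]
soap1 [([0.503, 0.296, 0.034], 0.82), ([0.482, 0.246, 0.028], 0.7)]
```

View pics/top0.png

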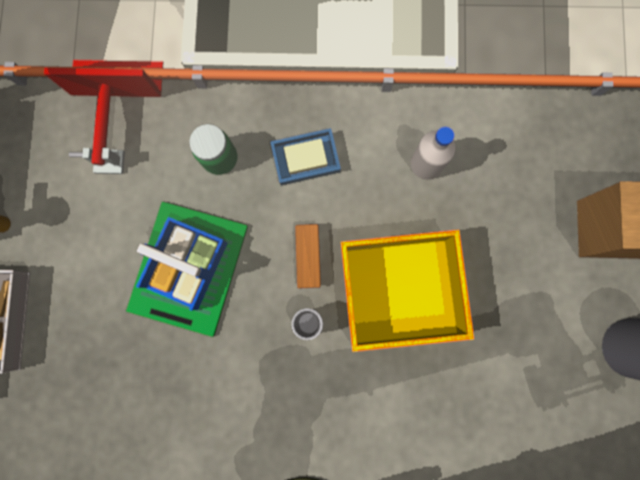

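View pics/side0.png

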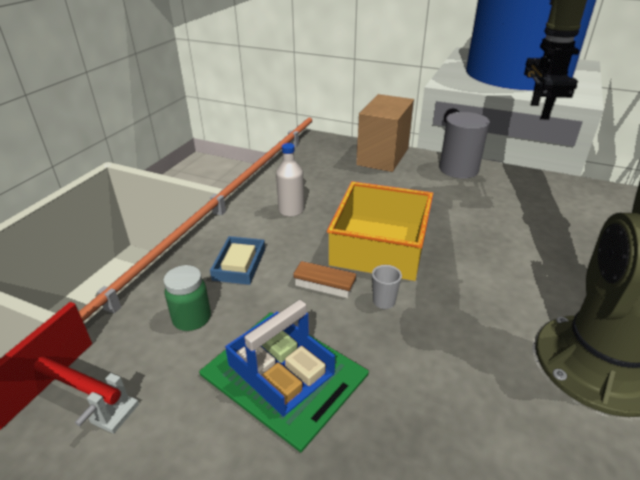

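The top view shows the washboard and caddy at the left (190,265), with the mouth towards the lower left of the picture and the bar along (140,250)-(200,275). The bin is at (405,290), with the cup at (307,323) and the brush at (308,255) between them. The side view agrees with this.

The moves only allow yaw, so I first check what the arm does with the tool axis at the edge of its reach, out in free air.

```bash
python3 -m crank '[{"tz":-60},{"tz":-120},{"tz":-180},{"ty":60,"tz":-240},{"ty":120,"tz":-300}]'; python3 - <<'E'
from bench import ctrl
s=ctrl.get_state();print(s["joint_positions"],s["position"],s["tool_rot"])
import numpy as np
from scipy.spatial.transform import Rotation as R
print(R.from_rotvec(s["tool_rot"]).as_matrix().round(3))
E
```

```text
[ 1.27110593  0.32098517 -0.07008517  1.45052173  0.02262532  1.37078859
 -0.05687283] [ 0.20059704 -0.61828636  0.24158514] [ 3.10290029e+00  4.90924315e-01 -9.38468795e-05]
[[ 0.951  0.309 -0.   ]
 [ 0.309 -0.951 -0.   ]
 [-0.     0.    -1.   ]]$[0]: bad value
```

```bash
cat > geo.py <<'E'
import numpy as np,cv2
from scipy.spatial.transform import Rotation as R
from bench import ctrl
def cloud(n,d):
    m=ctrl.camera_model(n);K=m["intrinsics"];v,u=np.mgrid[:480,:640]
    p=np.stack([(u-K[0,2])/K[0,0]*d,(v-K[1,2])/K[1,1]*d,d],-1)
    P=p@R.from_rotvec(m["orientation"]).as_matrix().T+m["origin"];P[d==0]=np.nan
    return P
E
python3 - <<'E'
from geo import *
for n in("top","side"):
    P=cloud(n,np.load(f"pics/{n}0.npy"));im=cv2.imread(f"pics/{n}0.png");h=cv2.cvtColor(im,cv2.COLOR_BGR2HSV).astype(int)
    def rect(m,name):
        q=P[m];q=q[~np.isnan(q[:,0])];r=cv2.minAreaRect((q[:,:2]*1000).astype(np.float32))
        print(n,name,len(q),np.round(r[0],1),np.round(r[1],1),round(r[2],1),"z",np.round(np.nanpercentile(q[:,2],[2,50,98])*1000,1))
    X,Y,Z=P[...,0],P[...,1],P[...,2]
    near=(abs(X-.52)<.16)&(abs(Y-.256)<.16)
    rect(near&(Z>.105)&(Z<.16),"bar")
    rect(near&(h[...,0]>50)&(h[...,0]<75)&(h[...,1]>180)&(Z<.022)&(Z>.004),"board")
    rect(near&(h[...,0]>105)&(h[...,0]<130)&(h[...,1]>120)&(Z>.052)&(Z<.075),"caddywalls")
    rect((abs(X-.477)<.16)&(abs(Y+.185)<.16)&(Z>.09)&(Z<.115),"binrim")
    rect((abs(X-.41)<.05)&(abs(Y)<.05)&(Z>.065)&(Z<.09),"cup")
    rect((abs(X-.545)<.1)&(abs(Y)<.06)&(Z>.025)&(Z<.05),"brush")
E
```

```text
top bar 715 [521.5 259.3] [121.  22.] 68.9 z [112.2 140.4 143.9]
top board 1672 [514. 259.] [186.2 231.6] 75.9 z [ 9.7 13.9 18. ]
top caddywalls 599 [522.2 259.3] [120.3 148. ] 69.2 z [53.  62.9 69.2]
top binrim 2519 [ 480.5 -180.5] [206.6 226.7] 7.5 z [ 94.6  99.3 102.9]
top cup 232 [411.3   5.2] [57.9 58.1] 46.3 z [65.8 73.8 77.8]
top brush 1517 [546.   10.1] [130.1  48.3] 3.9 z [30.9 35.4 39.6]
side bar 1228 [519.5 256.7] [121.4  23.5] 68.8 z [108.7 138.  142.4]
side board 0 [0. 0.] [0. 0.] 0.0 z nan
side caddywalls 876 [519.9 256.6] [121.6 151. ] 68.7 z [52.4 62.2 71.9]
side binrim 1430 [ 478.  -184.5] [206.2 233.2] 7.3 z [ 90.5  99.  101.8]
side cup 297 [408.3   2.4] [57.1 61.1] 23.8 z [65.4 72.4 76.9]
side brush 1054 [544.  -13.7] [128.8  93.3] 3.0 z [25.7 35.3 38.1]
  return np.nanmean(a, axis, out=out, keepdims=keepdims)
```

```bash
python3 -m crank '[{"tx":0,"ty":0,"tz":-60,"turn":0},{"tx":0,"ty":0,"tz":-120,"turn":0},{"tx":0,"ty":60,"tz":-180,"turn":0},{"tx":0,"ty":120,"tz":-240,"turn":0},{"tx":0,"ty":180,"tz":-300,"turn":0}]'; python3 -m crank '[{"tx":0,"ty":60,"tz":-60,"turn":0},{"tx":0,"ty":120,"tz":-120,"turn":0},{"tx":0,"ty":160,"tz":-160,"turn":0}]'; python3 - <<'E'
from bench import ctrl
s=ctrl.get_state();print(s["joint_positions"],s["position"],s["tool_rot"])
import numpy as np
from scipy.spatial.transform import Rotation as R
print(R.from_rotvec(s["tool_rot"]).as_matrix().round(3))
E
```

```text
time: 1.82
position: [0.2306, -0.7306, 0.4769]
tool_rot: [3.1, 0.471, 0.018]
ft_force: [-3.5, -3.1, 0.9]
grip_width: 0.999
grip_force: 0.0
time: 2.2
position: [0.2477, -0.7983, 0.4718]
tool_rot: [3.003, 0.451, 0.04]
ft_force: [0.4, 0.0, -0.0]
grip_width: 0.999
grip_force: 0.0
[ 1.22684396  0.9247072   0.39565943  0.06174469 -0.38895542  2.05229945
 -0.02251062] [ 0.24774388 -0.79826359  0.47176334] [3.00325491 0.45063649 0.0401676 ]
[[ 0.956  0.291  0.042]
 [ 0.294 -0.951 -0.099]
 [ 0.011  0.107 -0.994]]
```

```bash
python3 -m crank '[{"tx":0,"ty":-60,"tz":0,"turn":0},{"tx":0,"ty":-120,"tz":50,"turn":0},{"tx":0,"ty":-120,"tz":50,"turn":0}]';  python3 - <<'E'
from bench import ctrl
s=ctrl.get_state();print(s["joint_positions"],s["position"],s["tool_rot"])
from scipy.spatial.transform import Rotation as R
print(R.from_rotvec(s["tool_rot"]).as_matrix().round(3))
E
```

```text
time: 2.58
position: [0.2279, -0.7163, 0.4416]
tool_rot: [2.985, 0.454, 0.045]
ft_force: [0.9, -1.2, 1.3]
grip_width: 1.001
grip_force: 0.0
[ 0.96761373  0.48416751  0.48105088  0.88712663 -0.24465828  1.68799211
  0.0732178 ] [ 0.22792593 -0.71628075  0.44159311] [2.9846083  0.45374192 0.04535738]
[[ 0.955  0.294  0.048]
 [ 0.298 -0.948 -0.116]
 [ 0.011  0.125 -0.992]]
```

```bash
cat >> geo.py <<'E'
def now(pr=True):
    s=ctrl.get_state();p=np.array(s["position"])*1000;M=R.from_rotvec(s["tool_rot"]).as_matrix()
    if pr:
        z=M[:,2];print("t %.2f p"%s["time"],p.round(1),"z_t",z.round(3),"y_t",M[:,1].round(3),"tilt %.1f az %.1f"%(np.degrees(np.arccos(-z[2])),np.degrees(np.arctan2(z[1],z[0]))));print("q",s["joint_positions"].round(2),"F",s["ft_force"].round(1),"w",round(s["grip_width"]*87,1),"gf",s["grip_force"])
    return p,M
def to(*targets):
    p,M=now()
    for t in targets: print(t,"-> tool shift",(M.T@(np.array(t)-p)).round(0))
E
python3 -c "
from geo import *
to((365,-420,470),(550,0,470))"
```

```text
t 2.58 p [ 227.9 -716.3  441.6] z_t [ 0.048 -0.116 -0.992] y_t [ 0.294 -0.948  0.125] tilt 7.2 az -67.6
q [ 0.97  0.48  0.48  0.89 -0.24  1.69  0.07] F [ 0.9 -1.2  1.3] w 87.1 gf 0.0
(365, -420, 470) -> tool shift [ 219. -237.  -56.]
(550, 0, 470) -> tool shift [ 521. -580.  -96.]
```

```bash
python3 -m crank '[{"tx":44,"ty":-47,"tz":-10,"turn":-1},{"tx":88,"ty":-94,"tz":-20,"turn":-2},{"tx":131,"ty":-141,"tz":-30,"turn":-3},{"tx":175,"ty":-188,"tz":-45,"turn":-4},{"tx":219,"ty":-237,"tz":-56,"turn":-5}]' >/dev/null; python3 -c "
from geo import *
to((500,-110,500),(560,100,500),(420,380,520))"
```

```text
t 3.20 p [ 359.3 -432.8  470.9] z_t [ 0.05  -0.114 -0.992] y_t [ 0.671 -0.732  0.118] tilt 7.2 az -66.3
q [ 0.52  0.03  0.3   1.35  0.03  1.65 -0.01] F [ 1.5 -0.4  0.3] w 87.2 gf 0.0
(500, -110, 500) -> tool shift [ 320. -138.  -59.]
(560, 100, 500) -> tool shift [ 505. -252.  -80.]
(420, 380, 520) -> tool shift [ 589. -548. -138.]
```

```bash
python3 -m crank '[{"tx":58,"ty":-25,"tz":-11,"turn":-1},{"tx":116,"ty":-50,"tz":-22,"turn":-2},{"tx":173,"ty":-75,"tz":-33,"turn":-3},{"tx":231,"ty":-100,"tz":-44,"turn":-4},{"tx":280,"ty":-121,"tz":-55,"turn":-5}]' >/dev/null; python3 -c "
from geo import *
to((530,130,500),(420,380,520),(200,510,520))"
```

```text
t 3.83 p [ 483.2 -150.4  500.8] z_t [ 0.052 -0.112 -0.992] y_t [ 0.921 -0.38   0.091] tilt 7.1 az -65.1
q [ 0.21 -0.04 -0.03  1.35  0.1   1.76 -0.19] F [ 0.4 -0.4 -1.2] w 86.8 gf 0.0
(530, 130, 500) -> tool shift [276. -63. -28.]
(420, 380, 520) -> tool shift [ 461. -258.  -82.]
(200, 510, 520) -> tool shift [ 495. -510. -108.]
```

```bash
python3 -m crank '[{"tx":55,"ty":-13,"tz":-6,"turn":0},{"tx":110,"ty":-26,"tz":-12,"turn":0},{"tx":165,"ty":-38,"tz":-18,"turn":0},{"tx":220,"ty":-50,"tz":-24,"turn":0},{"tx":276,"ty":-63,"tz":-28,"turn":0}]' >/dev/null; python3 -m crank '[{"tx":35,"ty":-45,"tz":-6,"turn":0},{"tx":70,"ty":-90,"tz":-12,"turn":0},{"tx":105,"ty":-130,"tz":-18,"turn":0},{"tx":140,"ty":-180,"tz":-24,"turn":0},{"tx":180,"ty":-225,"tz":-30,"turn":0}]' >/dev/null; python3 -c "
from geo import *
to((200,510,520),(200,510,600))"
```

```text
t 5.08 p [391.9 383.3 496.6] z_t [ 0.053 -0.106 -0.993] y_t [ 0.919 -0.384  0.09 ] tilt 6.8 az -63.4
q [-0.44  0.18 -0.55  1.15  0.21  1.89 -1.33] F [ 0.8  0.7 -0.2] w 87.1 gf 0.0
(200, 510, 520) -> tool shift [  39. -223.  -47.]
(200, 510, 600) -> tool shift [  33. -216. -126.]
```

```bash
python3 -m crank '[{"tx":8,"ty":-54,"tz":-30,"turn":0},{"tx":16,"ty":-108,"tz":-60,"turn":0},{"tx":24,"ty":-160,"tz":-90,"turn":0},{"tx":33,"ty":-216,"tz":-126,"turn":0},{"tx":33,"ty":-216,"tz":-180,"turn":0}]' >/dev/null; python3 -c "
from geo import *
now()"; python3 -m crank '[{"tx":0,"ty":0,"tz":-60,"turn":0},{"tx":0,"ty":0,"tz":-120,"turn":0},{"tx":0,"ty":0,"tz":-180,"turn":0}]' >/dev/null; python3 -c "
from geo import *
now()"
```

```text
t 5.70 p [264.9 475.3 550.3] z_t [ 0.039 -0.121 -0.992] y_t [ 0.92  -0.384  0.083] tilt 7.3 az -72.2
q [-1.29  0.21  0.17  0.98  0.06  2.04 -1.5 ] F [ 0.3  1.  -0.6] w 86.9 gf 0.0
t 6.08 p [258.  468.8 600.1] z_t [ 0.093 -0.052 -0.994] y_t [ 0.915 -0.39   0.106] tilt 6.1 az -29.1
q [-1.65  0.19  0.62  0.93 -0.    2.05 -1.44] F [-0.6  0.6  0.3] w 87.0 gf 0.0
```

```bash
for i in 1 2; do python3 -m crank '[{"tx":0,"ty":0,"tz":-300,"turn":0},{"tx":0,"ty":0,"tz":-300,"turn":0},{"tx":0,"ty":0,"tz":-300,"turn":0},{"tx":0,"ty":0,"tz":-300,"turn":0},{"tx":0,"ty":0,"tz":-300,"turn":0}]' >/dev/null; python3 -c "
from geo import *
now()"; done
```

```text
t 6.70 p [225.7 449.9 673.5] z_t [ 0.178  0.077 -0.981] y_t [ 0.912 -0.389  0.135] tilt 11.2 az 23.5
q [-1.96  0.08  0.81  0.89  0.08  2.05 -1.51] F [ 2.2  1.  -1.9] w 87.2 gf 0.0
t 7.33 p [215.9 439.2 709.5] z_t [ 0.21   0.146 -0.967] y_t [ 0.914 -0.379  0.141] tilt 14.8 az 34.9
q [-2.23  0.03  1.02  0.86  0.14  2.05 -1.52] F [-0.1  0.2  0.1] w 86.8 gf 0.0
```

```bash
for i in 1 2; do python3 -m crank '[{"tx":0,"ty":-100,"tz":-300,"turn":0},{"tx":0,"ty":-100,"tz":-300,"turn":0},{"tx":0,"ty":-100,"tz":-300,"turn":0},{"tx":0,"ty":-100,"tz":-300,"turn":0},{"tx":0,"ty":-100,"tz":-300,"turn":0}]' >/dev/null; python3 -c "
from geo import *
now()"; done
```

```text
t 7.95 p [139.2 467.4 708.6] z_t [ 0.174  0.181 -0.968] y_t [ 0.939 -0.328  0.107] tilt 14.5 az 46.1
q [-2.49  0.02  1.11  0.86  0.13  2.05 -1.63] F [-1.5  3.1 -1.9] w 87.0 gf 0.0
t 8.57 p [106.2 498.  738.7] z_t [ 0.194  0.243 -0.95 ] y_t [ 0.928 -0.358  0.098] tilt 18.1 az 51.3
q [-2.47  0.15  1.24  0.74 -0.04  2.05 -1.63] F [-0.3 -0.4  0.4] w 87.1 gf 0.0
```

```bash
python3 -m crank '[{"tx":0,"ty":0,"tz":-600,"turn":0},{"tx":0,"ty":0,"tz":-600,"turn":0},{"tx":0,"ty":0,"tz":-600,"turn":0},{"tx":0,"ty":0,"tz":-600,"turn":0},{"tx":0,"ty":0,"tz":-600,"turn":0}]' >/dev/null; python3 -c "
from geo import *
now()"; python3 -m crank '[{"tx":200,"ty":0,"tz":-600,"turn":0},{"tx":200,"ty":0,"tz":-600,"turn":0},{"tx":200,"ty":0,"tz":-600,"turn":0},{"tx":200,"ty":0,"tz":-600,"turn":0},{"tx":200,"ty":0,"tz":-600,"turn":0}]' >/dev/null; python3 -c "
from geo import *
now()"
```

```text
t 9.20 p [170.3 499.8 747.4] z_t [ 0.169  0.267 -0.949] y_t [ 0.944 -0.32   0.078] tilt 18.4 az 57.7
q [-2.12  0.18  1.1   0.68 -0.16  2.05 -1.47] F [ 0.4  1.  -0.6] w 87.1 gf 0.0
t 9.82 p [163.5 479.1 794.6] z_t [ 0.222  0.342 -0.913] y_t [ 0.932 -0.35   0.095] tilt 24.1 az 57.1
q [-2.28  0.15  1.24  0.61 -0.13  2.05 -1.49] F [-0.5  0.4 -0.1] w 87.2 gf 0.0
```

```bash
for i in 1 2 3; do python3 -m crank '[{"tx":300,"ty":-40,"tz":-600,"turn":0},{"tx":300,"ty":-40,"tz":-600,"turn":0},{"tx":300,"ty":-40,"tz":-600,"turn":0},{"tx":300,"ty":-40,"tz":-600,"turn":0},{"tx":300,"ty":-40,"tz":-600,"turn":0}]' >/dev/null; python3 -c "
from geo import *
now()"; done
```

```text
t 10.45 p [-77.8 519.9 829.6] z_t [ 0.029  0.485 -0.874] y_t [0.992 0.094 0.085] tilt 29.1 az 86.6
q [-2.56  0.22  1.24  0.48 -0.31  2.05 -1.48] F [-1.8  7.3 -0. ] w 87.2 gf 0.0
t 11.07 p [-97.9 484.6 864.6] z_t [ 0.024  0.545 -0.838] y_t [0.991 0.095 0.09 ] tilt 33.0 az 87.5
q [-2.68  0.15  1.11  0.44 -0.09  2.05 -1.57] F [ 0.9  0.1 -0.1] w 87.2 gf 0.0
t 11.70 p [-110.7  455.8  897. ] z_t [ 0.011  0.605 -0.796] y_t [0.991 0.097 0.087] tilt 37.3 az 89.0
q [-2.86  0.11  1.14  0.4   0.02  2.05 -1.61] F [-0.   0.1  0.6] w 86.7 gf 0.0
```

```bash
for i in 1 2; do python3 -m crank '[{"tx":250,"ty":200,"tz":-500,"turn":0},{"tx":250,"ty":200,"tz":-500,"turn":0},{"tx":250,"ty":200,"tz":-500,"turn":0},{"tx":250,"ty":200,"tz":-500,"turn":0},{"tx":250,"ty":200,"tz":-500,"turn":0}]' >/dev/null; python3 -c "
from geo import *
now()"; done
```

```text
t 12.32 p [-27.2 435.6 932.9] z_t [ 0.007  0.66  -0.751] y_t [0.991 0.095 0.093] tilt 41.3 az 89.4
q [-2.86  0.04  1.24  0.36  0.01  2.05 -1.49] F [-0.3 -0.2  0.1] w 87.3 gf 0.0
t 12.95 p [ 47.9 413.1 960.2] z_t [ 0.011  0.709 -0.705] y_t [0.991 0.085 0.101] tilt 45.1 az 89.1
q [-2.57  0.01  1.24  0.3  -0.19  2.05 -1.37] F [-0.4  1.1 -0.5] w 87.0 gf 0.0
```

```bash
for i in 1 2; do python3 -m crank '[{"tx":150,"ty":300,"tz":-350,"turn":0},{"tx":150,"ty":300,"tz":-350,"turn":0},{"tx":150,"ty":300,"tz":-350,"turn":0},{"tx":150,"ty":300,"tz":-350,"turn":0},{"tx":150,"ty":300,"tz":-350,"turn":0}]' >/dev/null; python3 -c "
from geo import *
now()"; done
```

```text
t 13.57 p [170.9 351.4 973.4] z_t [ 0.024  0.752 -0.659] y_t [0.991 0.07  0.116] tilt 48.8 az 88.2
q [-2.55 -0.13  1.24  0.3  -0.1   2.05 -1.22] F [-1.  -0.2 -0.1] w 87.3 gf 0.0
t 14.20 p [269.3 290.7 974.9] z_t [ 0.047  0.789 -0.613] y_t [0.99  0.047 0.135] tilt 52.2 az 86.6
q [-2.54 -0.25  1.24  0.29 -0.02  2.05 -1.1 ] F [-0.2  0.1  0.1] w 87.1 gf 0.0
```

```bash
for i in 1 2; do python3 -m crank '[{"tx":0,"ty":300,"tz":-150,"turn":0},{"tx":0,"ty":300,"tz":-150,"turn":0},{"tx":0,"ty":300,"tz":-150,"turn":0},{"tx":0,"ty":300,"tz":-150,"turn":0},{"tx":0,"ty":300,"tz":-150,"turn":0}]' >/dev/null; python3 -c "
from geo import *
now()"; done
```

```text
t 14.82 p [326.4 230.6 964.5] z_t [ 0.095  0.795 -0.599] y_t [0.986 0.008 0.166] tilt 53.2 az 83.2
q [-2.37 -0.3   1.24  0.32 -0.08  2.05 -0.98] F [-0.1 -0.3  0.2] w 86.6 gf 0.0
t 15.45 p [337.8 181.1 959.5] z_t [ 0.141  0.792 -0.594] y_t [ 0.981 -0.029  0.193] tilt 53.5 az 79.9
q [-2.12 -0.3   1.24  0.37 -0.23  2.05 -0.9 ] F [ 0.6 -0.3 -0.9] w 86.8 gf 0.0
```

```bash
for i in 1 2 3; do python3 -m crank '[{"tx":0,"ty":300,"tz":-150,"turn":1},{"tx":0,"ty":300,"tz":-150,"turn":1},{"tx":0,"ty":300,"tz":-150,"turn":1},{"tx":0,"ty":300,"tz":-150,"turn":1},{"tx":0,"ty":300,"tz":-150,"turn":1}]' >/dev/null; python3 -c "
from geo import *
now()"; done
```

```text
t 16.07 p [345.5 139.3 951. ] z_t [ 0.18   0.785 -0.593] y_t [ 0.982 -0.113  0.148] tilt 53.6 az 77.1
q [-1.9  -0.3   1.24  0.43 -0.36  2.05 -0.9 ] F [ 0.  -0.2  0.5] w 87.3 gf 0.0
t 16.70 p [354.3  87.5 929.3] z_t [ 0.212  0.776 -0.594] y_t [ 0.977 -0.192  0.098] tilt 53.6 az 74.7
q [-1.61 -0.3   1.24  0.55 -0.53  2.05 -0.85] F [-1.1 -0.1  0.5] w 87.1 gf 0.0
t 17.32 p [365.4  34.6 896.5] z_t [ 0.241  0.769 -0.592] y_t [ 0.963 -0.266  0.045] tilt 53.7 az 72.6
q [-1.34 -0.3   1.24  0.69 -0.66  2.05 -0.77] F [-0.1 -0.1 -0.2] w 87.2 gf 0.0
```

```bash
for i in 1 2; do python3 -m crank '[{"tx":0,"ty":300,"tz":-250,"turn":0.5},{"tx":0,"ty":300,"tz":-250,"turn":0.5},{"tx":0,"ty":300,"tz":-250,"turn":0.5},{"tx":0,"ty":300,"tz":-250,"turn":0.5},{"tx":0,"ty":300,"tz":-250,"turn":0.5}]' >/dev/null; python3 -c "
from geo import *
now()"; done; python3 -c "
from geo import *
yc=np.array([.36,.933,0]);p,M=now(0)
g=np.array([520.5,258,129])
print('turn',np.degrees(np.arcsin(M[2,1]/M[2,0])) if 0 else M[:,0].round(3))
to(g-6*yc-200*M[:,2], g-6*yc-100*M[:,2],(450,150,700),(450,150,500))"
```

```text
t 17.95 p [370.5 -16.5 866.8] z_t [ 0.281  0.763 -0.581] y_t [ 0.946 -0.322  0.034] tilt 54.4 az 69.8
q [-1.13 -0.3   1.24  0.8  -0.73  2.05 -0.66] F [-0.3 -0.  -0.2] w 87.1 gf 0.0
t 18.57 p [370.4 -58.3 842.4] z_t [ 0.322  0.754 -0.573] y_t [ 0.926 -0.378  0.023] tilt 55.0 az 66.9
q [-0.98 -0.3   1.24  0.88 -0.77  2.05 -0.58] F [-0.8 -0.3  1.2] w 87.1 gf 0.0
turn [0.199 0.538 0.819]
t 18.57 p [370.4 -58.3 842.4] z_t [ 0.322  0.754 -0.573] y_t [ 0.926 -0.378  0.023] tilt 55.0 az 66.9
q [-0.98 -0.3   1.24  0.88 -0.77  2.05 -0.58] F [-0.8 -0.3  1.2] w 87.1 gf 0.0
[453.93387455 101.68098063 243.60813813] -> tool shift [-388.    3.  491.]
[486.13693728 177.04149032 186.30406906] -> tool shift [-388.    3.  591.]
(450, 150, 700) -> tool shift [ 11.  -8. 264.]
(450, 150, 500) -> tool shift [-153.  -13.  379.]
```

```bash
python3 -m crank '[{"tx":-38,"ty":0,"tz":49,"turn":0.3},{"tx":-76,"ty":0,"tz":98,"turn":0.3},{"tx":-115,"ty":0,"tz":147,"turn":0.3},{"tx":-155,"ty":0,"tz":196,"turn":0.3},{"tx":-194,"ty":0,"tz":245,"turn":0.3}]' >/dev/null; python3 -c "
from geo import *
yc=np.array([.36,.933,0]);p,M=now(0)
g=np.array([520.5,258,129])
to(g-6*yc-200*M[:,2], g-6*yc-120*M[:,2])"
```

```text
t 19.20 p [402.2   5.5 607.3] z_t [ 0.323  0.754 -0.573] y_t [ 0.92  -0.392  0.002] tilt 55.1 az 66.8
q [ 0.15 -0.3   0.37  1.63 -0.88  1.8  -0.11] F [-0.9  0.4  0.9] w 87.0 gf 0.0
[453.78931842 101.67915061 243.52437373] -> tool shift [-236.    9.  297.]
[479.60959105 161.96829036 197.71462424] -> tool shift [-236.    9.  377.]
```

```bash
python3 -m crank '[{"tx":-42,"ty":2,"tz":40,"turn":0},{"tx":-84,"ty":4,"tz":80,"turn":0},{"tx":-126,"ty":5,"tz":120,"turn":0},{"tx":-168,"ty":7,"tz":165,"turn":0},{"tx":-210,"ty":9,"tz":210,"turn":0}]' >/dev/null; python3 - <<'E'
from geo import *
yc=np.array([.36,.933,0]);p,M=now(0)
g=np.array([520.5,258,129])
to(g-6*yc-160*M[:,2], g-6*yc-100*M[:,2])
im,d=ctrl.get_image("side");cv2.imwrite("pics/side1.png",im[:,:,::-1])
E
```

```text
t 19.82 p [430.9  49.2 314.5] z_t [ 0.323  0.753 -0.573] y_t [ 0.92  -0.393  0.002] tilt 55.0 az 66.8
q [ 0.35 -0.21  0.15  2.16 -0.94  1.42  0.36] F [ 1.  -0.  -0.3] w 86.8 gf 0.0
[466.67090905 131.90279047 220.70739089] -> tool shift [-25.   0. 128.]
[486.04681816 177.08999404 186.3171193 ] -> tool shift [-25.   0. 188.]
```

View pics/side1.png

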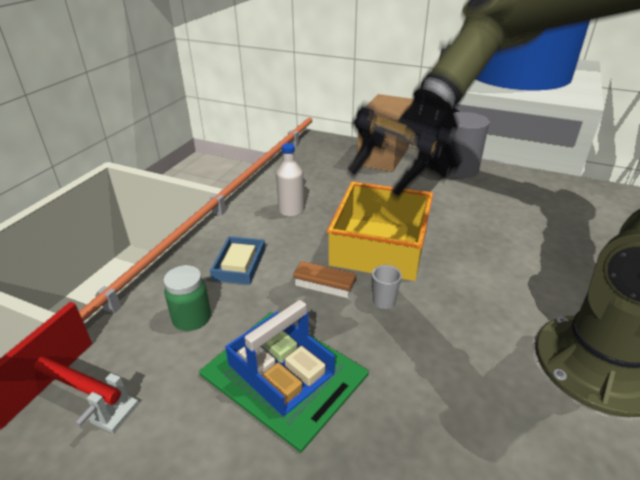

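Side view: the gripper is tilted and points at the caddy, with the fingers at (365,160) and (405,185). The caddy at (285,350) and everything else are untouched.

```bash
python3 -m crank '[{"tx":-8,"ty":0,"tz":45,"turn":0},{"tx":-16,"ty":0,"tz":90,"turn":0},{"tx":-25,"ty":0,"tz":140,"turn":0},{"tx":-25,"ty":0,"tz":184,"turn":0},{"tx":-25,"ty":0,"tz":184,"turn":0}]' >/dev/null; python3 - <<'E'
from geo import *
yc=np.array([.36,.933,0]);p,M=now(0)
g=np.array([520.5,258,129])
to(g-10*yc)
E
```

```text
t 20.50 p [483.5 177.2 189.9] z_t [ 0.316  0.756 -0.573] y_t [ 0.922 -0.387 -0.002] tilt 55.1 az 67.3
q [ 0.19 -0.03 -0.03  2.29 -1.19  1.03  0.51] F [ 0.1 -0.1 -0.3] w 87.0 gf 0.0
[516.9  248.67 129.  ] -> tool shift [-5.  3. 99.]
```

```bash
python3 -m crank '[{"tx":-5,"ty":3,"tz":35,"turn":0},{"tx":-5,"ty":3,"tz":70,"turn":0},{"tx":-5,"ty":3,"tz":95,"turn":0},{"tx":-5,"ty":3,"tz":99,"turn":0},{"tx":-5,"ty":3,"tz":99,"turn":0}]' ; python3 - <<'E'
from geo import *
now()
im,d=ctrl.get_image("side");cv2.imwrite("pics/side2.png",im[180:420,150:470,::-1].repeat(2,0).repeat(2,1))
im,d=ctrl.get_image("top");cv2.imwrite("pics/top2.png",im[:,:,::-1])
E
```

```text
time: 21.12
position: [0.5191, 0.2442, 0.1311]
tool_rot: [-2.01, -1.328, -1.051]
ft_force: [-0.0, 0.3, 0.6]
grip_width: 1.001
grip_force: 0.0
t 21.12 p [519.1 244.2 131.1] z_t [ 0.324  0.753 -0.572] y_t [ 0.919 -0.393  0.003] tilt 55.1 az 66.7
q [ 0.09  0.14 -0.11  2.27 -1.39  0.85  0.64] F [-0.   0.3  0.6] w 87.1 gf 0.0
```

View pics/side2.png

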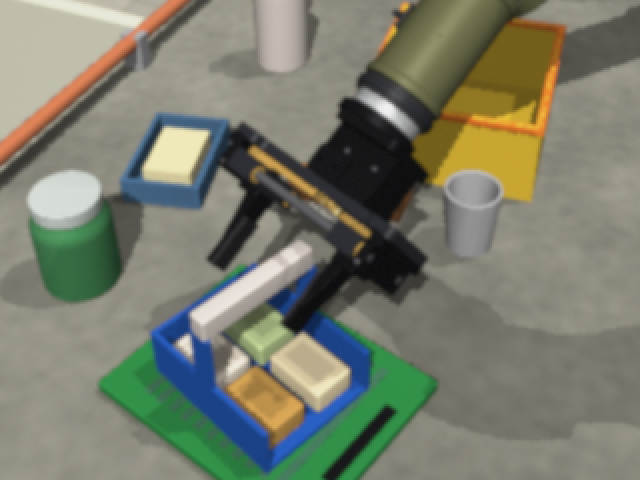

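Cropped side view: the fingers straddle the bar, one on each side at (235,240) and (320,295), and the palm is clear of the bar's end. All four soaps are in place, so I close the gripper.

```bash
python3 -m crank '[{"tx":0,"ty":0,"tz":0,"turn":0},{"tx":0,"ty":0,"tz":0,"turn":0},{"tx":0,"ty":0,"tz":0,"turn":0},{"tx":0,"ty":0,"tz":0,"turn":0},{"tx":0,"ty":0,"tz":0,"turn":0}]' 0 55; python3 -c "
from geo import *
p,M=now()
to(p+[0,0,60],p+[0,0,200])"
```

```text
time: 21.85
position: [0.5182, 0.245, 0.1301]
tool_rot: [-2.01, -1.329, -1.049]
ft_force: [-0.9, 0.3, 0.2]
grip_width: 0.52
grip_force: 0.0
t 21.85 p [518.2 245.  130.1] z_t [ 0.323  0.754 -0.573] y_t [ 0.92  -0.392  0.002] tilt 55.1 az 66.8
q [ 0.09  0.14 -0.12  2.27 -1.39  0.85  0.64] F [-0.9  0.3  0.2] w 45.2 gf 0.0
t 21.85 p [518.2 245.  130.1] z_t [ 0.323  0.754 -0.573] y_t [ 0.92  -0.392  0.002] tilt 55.1 az 66.8
q [ 0.09  0.14 -0.12  2.27 -1.39  0.85  0.64] F [-0.9  0.3  0.2] w 45.2 gf 0.0
[518.22738053 245.0194077  190.10657949] -> tool shift [ 49.   0. -34.]
[518.22738053 245.0194077  330.10657949] -> tool shift [ 164.    0. -115.]
```

```bash
python3 -m crank '[{"tx":0,"ty":0,"tz":0,"turn":0},{"tx":0,"ty":0,"tz":0,"turn":0},{"tx":0,"ty":0,"tz":0,"turn":0},{"tx":0,"ty":0,"tz":0,"turn":0},{"tx":0,"ty":0,"tz":0,"turn":0}]' 0 55; python3 -m crank '[{"tx":5,"ty":0,"tz":-3,"turn":0},{"tx":16,"ty":0,"tz":-11,"turn":0},{"tx":33,"ty":0,"tz":-23,"turn":0},{"tx":33,"ty":0,"tz":-23,"turn":0}]'; python3 - <<'E'
from geo import *
now()
im,d=ctrl.get_image("side");cv2.imwrite("pics/side3.png",im[180:420,150:470,::-1].repeat(2,0).repeat(2,1))
E
```

```text
time: 22.48
position: [0.5179, 0.2453, 0.1301]
tool_rot: [-2.009, -1.329, -1.048]
ft_force: [-1.2, 1.1, -0.1]
grip_width: 0.201
grip_force: 55.0
time: 22.98
position: [0.5189, 0.2444, 0.1709]
tool_rot: [-2.011, -1.331, -1.051]
ft_force: [0.4, -0.2, -6.4]
grip_width: 0.2
grip_force: 55.0
t 22.98 p [518.9 244.4 170.9] z_t [ 0.325  0.752 -0.573] y_t [ 0.919 -0.393  0.005] tilt 55.0 az 66.7
q [ 0.09  0.06 -0.11  2.25 -1.31  0.88  0.51] F [ 0.4 -0.2 -6.4] w 17.4 gf 54.97430655173957
```

View pics/side3.png

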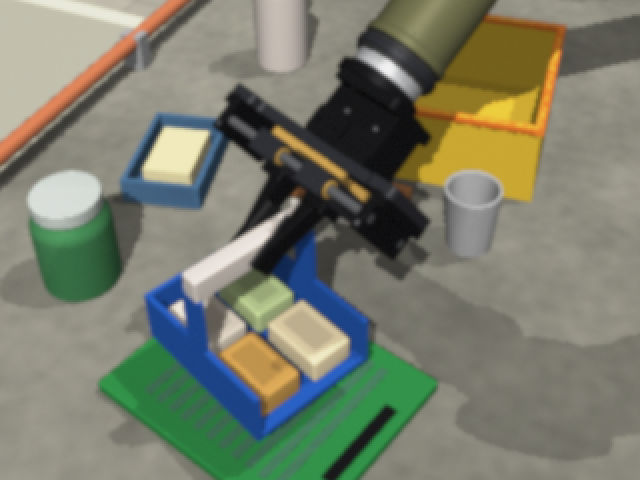

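Cropped side view: the caddy hangs level above the board with all four soaps in it, and the pads hold the white bar. Next I work out the pour geometry.

```bash
python3 - <<'E'
from geo import *
p,M=now(0);a=M[:,2]
xc=np.array([.933,-.36,0]);yc=np.array([.36,.933,0]);zc=np.array([0,0,1])
off=12.8*yc-2*xc-115*zc   # TCP->caddy origin
for f in(0,-60,-75,-90,-100):
    Q=R.from_rotvec(a*np.radians(f)).as_matrix()
    c={n:Q@(off+x*xc+y*yc+z*zc) for n,x,y,z in[("lipL",-75,60,0),("lipR",-75,-60,0),("backL",75,60,0),("backR",75,-60,0),("tlL",-75,60,50),("tlR",-75,-60,50),("soapback",43,0,18)]}
    ex=Q@xc;ey=Q@yc
    body=[a*(-51)+Q@(M[:,0]*sx*37+M[:,1]*sy*95) for sx in(-1,1) for sy in(-1,1)]
    print(f,"mouthdir",(-ex).round(2),"ey",ey.round(2),{k:v.round(0).tolist() for k,v in c.items()},"body minz",min(b[2] for b in body).round(0))
to((479,-182,300))
E
```

```text
0 mouthdir [-0.93  0.36 -0.  ] ey [0.36 0.93 0.  ] {'lipL': [-46.0, 96.0, -115.0], 'lipR': [-89.0, -16.0, -115.0], 'backL': [94.0, 42.0, -115.0], 'backR': [51.0, -70.0, -115.0], 'tlL': [-46.0, 96.0, -65.0], 'tlR': [-89.0, -16.0, -65.0], 'soapback': [43.0, -3.0, -97.0]} body minz -1.0
-60 mouthdir [-0.65 -0.3  -0.7 ] ey [-0.15  0.95 -0.26] {'lipL': [24.0, 39.0, -149.0], 'lipR': [43.0, -75.0, -118.0], 'backL': [122.0, 84.0, -44.0], 'backR': [140.0, -31.0, -13.0], 'tlL': [-13.0, 42.0, -116.0], 'tlR': [5.0, -72.0, -85.0], 'soapback': [97.0, 18.0, -39.0]} body minz -53.0
-75 mouthdir [-0.45 -0.44 -0.78] ey [-0.23  0.9  -0.38] {'lipL': [48.0, 32.0, -145.0], 'lipR': [76.0, -75.0, -100.0], 'backL': [116.0, 98.0, -29.0], 'backR': [143.0, -9.0, 17.0], 'tlL': [5.0, 32.0, -120.0], 'tlR': [32.0, -76.0, -75.0], 'soapback': [99.0, 30.0, -22.0]} body minz -54.0
-90 mouthdir [-0.22 -0.56 -0.8 ] ey [-0.27  0.82 -0.5 ] {'lipL': [71.0, 29.0, -136.0], 'lipR': [104.0, -69.0, -76.0], 'backL': [104.0, 113.0, -16.0], 'backR': [136.0, 14.0, 44.0], 'tlL': [25.0, 24.0, -120.0], 'tlR': [57.0, -75.0, -59.0], 'soapback': [96.0, 44.0, -6.0]} body minz -49.0
-100 mouthdir [-0.05 -0.62 -0.79] ey [-0.28  0.76 -0.58] {'lipL': [86.0, 30.0, -127.0], 'lipR': [119.0, -62.0, -57.0], 'backL': [94.0, 122.0, -10.0], 'backR': [127.0, 31.0, 60.0], 'tlL': [38.0, 20.0, -117.0], 'tlR': [71.0, -71.0, -47.0], 'soapback': [92.0, 53.0, 4.0]} body minz -53.0
t 23.02 p [518.2 244.4 169.8] z_t [ 0.323  0.752 -0.574] y_t [ 0.92  -0.393  0.003] tilt 55.0 az 66.7
q [ 0.09  0.06 -0.11  2.25 -1.31  0.88  0.51] F [ 0.5  0.4 -7. ] w 17.5 gf 54.97404403053224
(479, -182, 300) -> tool shift [-128.  132. -408.]
```

```bash
python3 -c "
from geo import *
to((518,244,275),(505,120,275),(495,30,275),(480,-75,275),(470,-150,275))"
```

```text
t 23.02 p [518.2 244.4 169.8] z_t [ 0.323  0.752 -0.574] y_t [ 0.92  -0.393  0.003] tilt 55.0 az 66.7
q [ 0.09  0.06 -0.11  2.25 -1.31  0.88  0.51] F [ 0.5  0.4 -7. ] w 17.5 gf 54.97404403053224
(518, 244, 275) -> tool shift [ 86.   0. -61.]
(505, 120, 275) -> tool shift [  17.   37. -158.]
(495, 30, 275) -> tool shift [ -32.   63. -229.]
(480, -75, 275) -> tool shift [ -91.   91. -313.]
(470, -150, 275) -> tool shift [-133.  111. -373.]
```

```bash
python3 -m crank '[{"tx":20,"ty":0,"tz":-14,"turn":0},{"tx":50,"ty":0,"tz":-36,"turn":0},{"tx":80,"ty":3,"tz":-62,"turn":0},{"tx":70,"ty":12,"tz":-88,"turn":0},{"tx":45,"ty":24,"tz":-120,"turn":0}]'; python3 -c "
from geo import *
to((505,120,275),(495,30,275),(480,-75,275),(470,-150,275))"
```

```text
time: 23.65
position: [0.5106, 0.1692, 0.2755]
tool_rot: [-2.007, -1.334, -1.047]
ft_force: [0.0, -0.7, -6.4]
grip_width: 0.204
grip_force: 55.0
t 23.65 p [510.6 169.2 275.5] z_t [ 0.32   0.754 -0.574] y_t [ 0.921 -0.389  0.003] tilt 55.0 az 67.0
q [ 0.18 -0.1  -0.01  2.15 -1.09  1.12  0.3 ] F [ 0.  -0.7 -6.4] w 17.7 gf 54.97484381776303
(505, 120, 275) -> tool shift [-28.  14. -39.]
(495, 30, 275) -> tool shift [ -78.   40. -110.]
(480, -75, 275) -> tool shift [-136.   67. -194.]
(470, -150, 275) -> tool shift [-178.   87. -253.]
```

```bash
python3 -m crank '[{"tx":-25,"ty":12,"tz":-36,"turn":0},{"tx":-52,"ty":26,"tz":-75,"turn":0},{"tx":-80,"ty":40,"tz":-114,"turn":0},{"tx":-108,"ty":53,"tz":-153,"turn":0},{"tx":-135,"ty":66,"tz":-192,"turn":0}]'; python3 -c "
from geo import *
to((470,-150,275))"
```

```text
time: 24.28
position: [0.4795, -0.0746, 0.2736]
tool_rot: [-2.011, -1.328, -1.046]
ft_force: [1.3, 0.3, -5.4]
grip_width: 0.201
grip_force: 55.0
t 24.27 p [479.5 -74.6 273.6] z_t [ 0.322  0.753 -0.574] y_t [ 0.92  -0.393  0.   ] tilt 55.0 az 66.9
q [ 0.43  0.09  0.27  1.97 -0.92  1.52  0.57] F [ 1.3  0.3 -5.4] w 17.5 gf 54.97551787644625
(470, -150, 275) -> tool shift [-41.  21. -61.]
```

```bash
python3 -m crank '[{"tx":-20,"ty":11,"tz":-32,"turn":0},{"tx":-36,"ty":19,"tz":-55,"turn":0},{"tx":-41,"ty":21,"tz":-61,"turn":0},{"tx":-41,"ty":21,"tz":-61,"turn":0}]'; python3 - <<'E'
from geo import *
now()
im,d=ctrl.get_image("top");cv2.imwrite("pics/top4.png",im[:,:,::-1])
E
```

```text
time: 24.78
position: [0.4705, -0.1486, 0.2756]
tool_rot: [-2.01, -1.327, -1.047]
ft_force: [-0.0, -0.5, -5.5]
grip_width: 0.205
grip_force: 55.0
t 24.77 p [ 470.5 -148.6  275.6] z_t [ 0.322  0.754 -0.573] y_t [ 0.92  -0.393 -0.   ] tilt 55.1 az 66.9
q [ 0.51  0.19  0.33  1.86 -0.9   1.64  0.65] F [-0.  -0.5 -5.5] w 17.8 gf 54.974017990753055
```

View pics/top4.png

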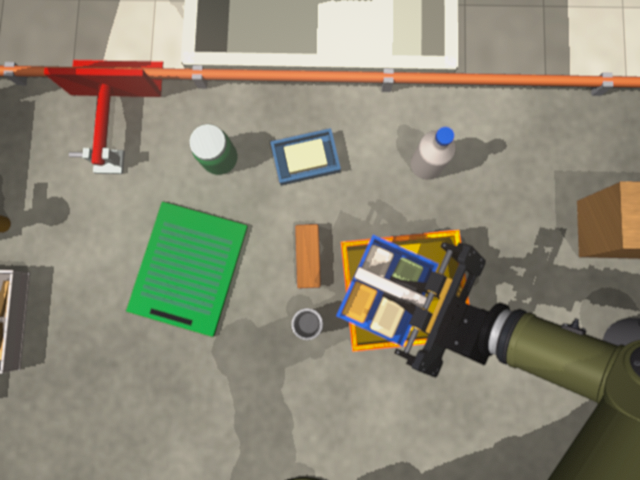

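Top view: the caddy is level over the bin with all four soaps in it, the mouth facing lower left near (365,330). The washboard is fully visible at (187,268), and the cup, brush and bottle haven't moved. Now I tip it.

```bash
python3 -m crank '[{"tx":0,"ty":0,"tz":0,"turn":-2},{"tx":0,"ty":0,"tz":0,"turn":-4.1},{"tx":0,"ty":0,"tz":0,"turn":-6.2},{"tx":0,"ty":0,"tz":0,"turn":-8.3},{"tx":0,"ty":0,"tz":0,"turn":-10.4}]'; python3 -m crank '[{"tx":0,"ty":0,"tz":0,"turn":-2},{"tx":0,"ty":0,"tz":0,"turn":-4},{"tx":0,"ty":0,"tz":0,"turn":-5.6},{"tx":0,"ty":0,"tz":0,"turn":-5.6},{"tx":0,"ty":0,"tz":0,"turn":-5.6}]'; python3 - <<'E'
from geo import *
now()
P=cloud("top",ctrl.get_image("top")[1]);im=ctrl.get_image("top")[0];cv2.imwrite("pics/top5.png",im[:,:,::-1])
h=cv2.cvtColor(im,cv2.COLOR_RGB2HSV).astype(int);X,Y,Z=P[...,0],P[...,1],P[...,2]
m=(abs(X-.52)<.16)&(abs(Y-.256)<.16)&(h[...,0]>50)&(h[...,0]<75)&(h[...,1]>150)&(Z<.03)
r=cv2.minAreaRect((P[m][:,:2]*1000).astype(np.float32));print("board",r)
im,d=ctrl.get_image("side");cv2.imwrite("pics/side5.png",im[80:320,240:560,::-1].repeat(2,0).repeat(2,1))
E
```

```text
time: 25.45
position: [0.4708, -0.1467, 0.2769]
tool_rot: [-1.354, -2.32, -1.39]
ft_force: [1.2, -0.7, -4.8]
grip_width: 0.2
grip_force: 55.0
time: 26.08
position: [0.4708, -0.1477, 0.2773]
tool_rot: [0.768, 2.584, 1.397]
ft_force: [0.1, 0.8, -2.8]
grip_width: 0.199
grip_force: 55.0
t 26.07 p [ 470.8 -147.7  277.3] z_t [ 0.322  0.754 -0.572] y_t [0.38  0.45  0.808] tilt 55.1 az 66.9
q [ 0.58  0.19  0.25  1.86 -0.89  1.63  2.03] F [ 0.1  0.8 -2.8] w 17.3 gf 54.98631414491683
board ((515.3320922851562, 258.8126220703125), (187.5682830810547, 236.5509796142578), 75.77579498291016)
```

View pics/side5.png

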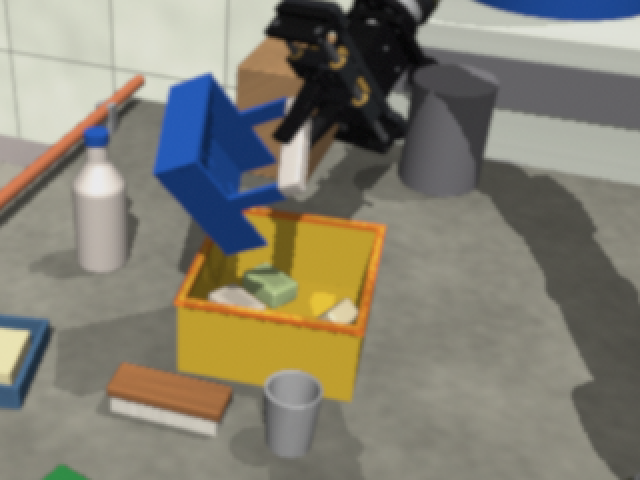

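Cropped side view: the caddy is tipped with its mouth down over the bin. Soaps show inside the bin at (270,285), (235,298) and (340,312). The load reads 2.8 N, about the empty caddy's weight. I turn it back upright.

```bash
python3 -m crank '[{"tx":0,"ty":0,"tz":0,"turn":2},{"tx":0,"ty":0,"tz":0,"turn":4},{"tx":0,"ty":0,"tz":0,"turn":6},{"tx":0,"ty":0,"tz":0,"turn":8},{"tx":0,"ty":0,"tz":0,"turn":10}]'>/dev/null; python3 -m crank '[{"tx":0,"ty":0,"tz":0,"turn":2},{"tx":0,"ty":0,"tz":0,"turn":4},{"tx":0,"ty":0,"tz":0,"turn":6},{"tx":0,"ty":0,"tz":0,"turn":6}]'>/dev/null; python3 - <<'E'
from geo import *
to((480,-75,275),(495,30,275),(512,170,275),(512,246,275),(512,246,131))
E
```

```text
t 27.35 p [ 470.8 -148.6  276.9] z_t [ 0.323  0.754 -0.573] y_t [ 0.92  -0.392  0.003] tilt 55.1 az 66.8
q [ 0.51  0.19  0.34  1.86 -0.9   1.64  0.65] F [ 0.2 -0.1 -2.5] w 17.5 gf 54.97473052237183
(480, -75, 275) -> tool shift [ 39. -20.  59.]
(495, 30, 275) -> tool shift [ 98. -48. 143.]
(512, 170, 275) -> tool shift [176. -87. 254.]
(512, 246, 275) -> tool shift [ 216. -117.  312.]
(512, 246, 131) -> tool shift [  98. -117.  394.]
```

```bash
python3 -m crank '[{"tx":25,"ty":-12,"tz":36,"turn":0},{"tx":55,"ty":-27,"tz":80,"turn":0},{"tx":86,"ty":-42,"tz":125,"turn":0},{"tx":117,"ty":-58,"tz":170,"turn":0},{"tx":148,"ty":-73,"tz":214,"turn":0}]'>/dev/null; python3 - <<'E'
from geo import *
to((512,246,275),(512,246,170))
E
```

```text
t 27.98 p [505.4 121.3 275.7] z_t [ 0.323  0.754 -0.572] y_t [ 0.921 -0.391  0.005] tilt 55.1 az 66.8
q [ 0.21 -0.08  0.07  2.14 -1.05  1.2   0.35] F [ 1.7  1.1 -2. ] w 17.8 gf 54.97286841273308
(512, 246, 275) -> tool shift [ 67. -43.  96.]
(512, 246, 170) -> tool shift [-19. -43. 157.]
```

```bash
python3 -m crank '[{"tx":27,"ty":-17,"tz":38,"turn":0},{"tx":52,"ty":-34,"tz":75,"turn":0},{"tx":52,"ty":-43,"tz":105,"turn":0},{"tx":12,"ty":-43,"tz":134,"turn":0},{"tx":-2,"ty":-43,"tz":145,"turn":0}]'>/dev/null; python3 - <<'E'
from geo import *
to((512,246,140),(512,246,131))
im,d=ctrl.get_image("side");cv2.imwrite("pics/side6.png",im[:,:,::-1])
im,d=ctrl.get_image("top");cv2.imwrite("pics/top6.png",im[:,:,::-1])
# caddy level check from the bar top / wall tops
for n in("side","top"):
    im,d=ctrl.get_image(n);P=cloud(n,d);h=cv2.cvtColor(im,cv2.COLOR_RGB2HSV).astype(int);X,Y,Z=P[...,0],P[...,1],P[...,2]
    m=(abs(X-.515)<.15)&(abs(Y-.258)<.12)&(h[...,0]>105)&(h[...,0]<130)&(h[...,1]>120)&(Z>.05)&(Z<.16)
    q=P[m]*1000;xl=(q-[515,258,0])@[.933,-.36,0];yl=(q-[515,258,0])@[.36,.933,0]
    print(n,len(q),"x",np.percentile(xl,[1,99]).round(),"y",np.percentile(yl,[1,99]).round())
    for a,b,nm in((xl<-45,None,"front"),(xl>60,None,"back")): print(nm,np.percentile(q[a][:,2],[50,98]).round(1) if a.any() else None)
E
```

```text
t 28.60 p [510.2 245.  187.5] z_t [ 0.319  0.754 -0.575] y_t [ 0.921 -0.389  0.001] tilt 54.9 az 67.1
q [ 0.07  0.01 -0.09  2.25 -1.27  0.9   0.46] F [-0.6  0.3 -1.6] w 17.3 gf 54.97500086668879
(512, 246, 140) -> tool shift [-38.   1.  29.]
(512, 246, 131) -> tool shift [-45.   1.  34.]
side 6150 x [-77.  72.] y [-60.  59.]
front [ 77.7 122.2]
back [ 94.9 122.4]
top 1896 x [-72.  73.] y [-42.  60.]
front [ 79.8 124.6]
back [ 79.9 125.1]
```

View pics/side6.png

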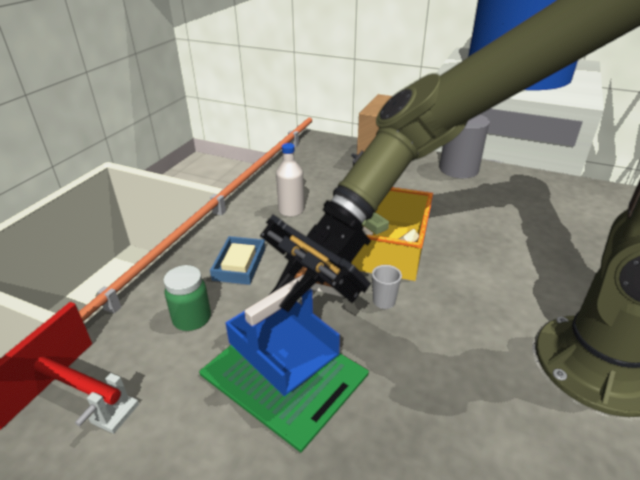

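Side view: the empty caddy is level above the board at (285,340). The bin holds soaps, and the other things are where they were. I lower it gently.

```bash
python3 -m crank '[{"tx":-14,"ty":0,"tz":10,"turn":0},{"tx":-26,"ty":1,"tz":20,"turn":0},{"tx":-34,"ty":1,"tz":26,"turn":0},{"tx":-38,"ty":1,"tz":29,"turn":0},{"tx":-38,"ty":1,"tz":29,"turn":0}]' >/dev/null; python3 - <<'E'
from geo import *
to((512,246,133),(512,246,130))
E
```

```text
t 29.43 p [514.5 245.8 143.3] z_t [ 0.323  0.754 -0.572] y_t [ 0.92  -0.393  0.002] tilt 55.1 az 66.8
q [ 0.07  0.1  -0.09  2.28 -1.37  0.86  0.6 ] F [-0.2  0.1 -2.8] w 17.8 gf 54.974083048291504
(512, 246, 133) -> tool shift [-9. -2.  5.]
(512, 246, 130) -> tool shift [-11.  -2.   7.]
```

```bash
python3 -m crank '[{"tx":-4,"ty":-2,"tz":2,"turn":0},{"tx":-7,"ty":-2,"tz":4,"turn":0},{"tx":-9,"ty":-2,"tz":5,"turn":0},{"tx":-10,"ty":-2,"tz":6,"turn":0},{"tx":-11,"ty":-2,"tz":7,"turn":0}]' ; python3 - <<'E'
from geo import *
now()
E
```

```text
time: 30.05
position: [0.5123, 0.2461, 0.1301]
tool_rot: [-2.009, -1.328, -1.05]
ft_force: [-0.7, -1.3, 1.8]
grip_width: 0.2
grip_force: 55.0
t 30.05 p [512.3 246.1 130.1] z_t [ 0.323  0.754 -0.572] y_t [ 0.92  -0.393  0.002] tilt 55.1 az 66.8
q [ 0.07  0.13 -0.1   2.29 -1.39  0.85  0.64] F [-0.7 -1.3  1.8] w 17.4 gf 54.974229647777975
```

```bash
python3 -m crank '[{"tx":0,"ty":0,"tz":0,"turn":0},{"tx":0,"ty":0,"tz":0,"turn":0},{"tx":0,"ty":0,"tz":0,"turn":0},{"tx":0,"ty":0,"tz":0,"turn":0},{"tx":0,"ty":0,"tz":0,"turn":0}]' 87 10 >/dev/null; python3 -m crank '[{"tx":0,"ty":0,"tz":0,"turn":0},{"tx":0,"ty":0,"tz":0,"turn":0},{"tx":0,"ty":0,"tz":0,"turn":0},{"tx":0,"ty":0,"tz":0,"turn":0}]'; python3 -m crank '[{"tx":0,"ty":0,"tz":-15,"turn":0},{"tx":0,"ty":0,"tz":-45,"turn":0},{"tx":0,"ty":0,"tz":-80,"turn":0},{"tx":0,"ty":0,"tz":-120,"turn":0},{"tx":0,"ty":0,"tz":-160,"turn":0}]'; python3 -c "
from geo import *
to((450,60,350))"
```

```text
time: 31.18
position: [0.5122, 0.2461, 0.1299]
tool_rot: [-2.01, -1.329, -1.049]
ft_force: [0.6, -0.4, 0.2]
grip_width: 0.996
grip_force: 0.0
time: 31.8
position: [0.4597, 0.1238, 0.2227]
tool_rot: [-2.011, -1.329, -1.049]
ft_force: [1.7, -0.3, -0.4]
grip_width: 0.999
grip_force: 0.0
t 31.80 p [459.7 123.8 222.7] z_t [ 0.323  0.753 -0.573] y_t [ 0.919 -0.393  0.002] tilt 55.0 az 66.8
q [ 0.24 -0.11  0.07  2.28 -1.08  1.17  0.47] F [ 1.7 -0.3 -0.4] w 86.9 gf 0.0
(450, 60, 350) -> tool shift [  68.   16. -124.]
```

```bash
python3 -m crank '[{"tx":20,"ty":4,"tz":-30,"turn":0},{"tx":45,"ty":8,"tz":-70,"turn":0},{"tx":75,"ty":16,"tz":-110,"turn":0},{"tx":110,"ty":16,"tz":-140,"turn":0},{"tx":140,"ty":16,"tz":-160,"turn":0}]'>/dev/null; python3 - <<'E'
from geo import *
now()
im,d=ctrl.get_image("side");s=im
im,d=ctrl.get_image("top")
o=np.vstack([np.hstack([s[100:440,150:470],im[100:440,100:500]])]);cv2.imwrite("pics/fin.png",o[:,:,::-1])
P=cloud("top",d);h=cv2.cvtColor(im,cv2.COLOR_RGB2HSV).astype(int);X,Y,Z=P[...,0],P[...,1],P[...,2]
m=(abs(X-.515)<.15)&(abs(Y-.258)<.12)&(h[...,0]>105)&(h[...,0]<130)&(h[...,1]>120)&(Z>.052)&(Z<.075)
print(cv2.minAreaRect((P[m][:,:2]*1000).astype(np.float32)))
for n in("side","top"):
  for q in["caddy","soap1","soap2","soap3","soap4","cup","brush","bottle","jar","dish"]:
    print(n,q,[(np.round(x["xyz"],3).tolist(),round(x["confidence"],2)) for x in ctrl.mark_of(n,q)[:4]])
E
```

```text
t 32.42 p [454.3  70.9 430.4] z_t [ 0.325  0.752 -0.573] y_t [ 0.919 -0.395  0.004] tilt 55.0 az 66.6
q [ 0.31 -0.26  0.11  1.97 -0.93  1.5   0.12] F [0.9 0.8 0.6] w 87.0 gf 0.0
((517.5960083007812, 259.5538330078125), (120.87702178955078, 147.5148468017578), 67.34404754638672)
side caddy [([0.514, 0.26, 0.014], 0.82)]
side soap1 [([0.516, -0.246, 0.019], 0.78), ([0.418, -0.165, 0.04], 0.7), ([0.537, -0.177, 0.021], 0.5)]
side soap2 [([0.516, -0.246, 0.019], 0.78), ([0.418, -0.165, 0.04], 0.7), ([0.537, -0.177, 0.021], 0.5)]
side soap3 [([0.516, -0.246, 0.019], 0.78), ([0.418, -0.165, 0.04], 0.7), ([0.537, -0.177, 0.021], 0.5)]
side soap4 [([0.516, -0.246, 0.019], 0.78), ([0.418, -0.165, 0.04], 0.7), ([0.537, -0.177, 0.021], 0.5)]
side cup [([0.409, 0.001, -0.001], 0.83)]
side brush [([0.546, 0.01, -0.002], 0.81)]
side bottle [([0.751, -0.235, 0.0], 0.63)]
side jar [([0.754, 0.209, 0.002], 0.65), ([0.757, 0.018, -0.002], 0.24)]
side dish [([0.754, 0.02, -0.0], 0.76), ([0.513, 0.257, 0.013], 0.31)]
top caddy [([0.516, 0.259, 0.011], 0.91)]
top soap1 [([0.517, -0.24, 0.018], 0.91), ([0.54, -0.179, 0.017], 0.84), ([0.421, -0.166, 0.036], 0.7)]
top soap2 [([0.517, -0.24, 0.018], 0.91), ([0.54, -0.179, 0.017], 0.84), ([0.421, -0.166, 0.036], 0.7)]
top soap3 [([0.517, -0.24, 0.018], 0.91), ([0.54, -0.179, 0.017], 0.84), ([0.421, -0.166, 0.036], 0.7)]
top soap4 [([0.517, -0.24, 0.018], 0.91), ([0.54, -0.179, 0.017], 0.84), ([0.421, -0.166, 0.036], 0.7)]
top cup []
top brush []
top bottle [([0.751, -0.237, 0.0], 0.82), ([0.756, 0.2, -0.002], 0.16)]
top jar [([0.757, 0.202, -0.002], 0.97)]
top dish [([0.757, 0.02, -0.001], 0.65)]
```

View pics/fin.png

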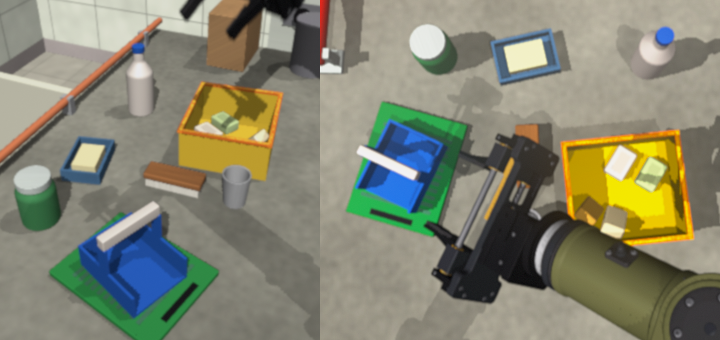

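The combined view shows the caddy upright and empty on the middle of the board, at (135,260) on the left and (400,165) on the right. All four soaps are in the bin, at (620,162), (652,173), (590,212) and (613,220). The other things are unmoved and the gripper is clear.

```bash
python3 -m crank '[{"tx":0,"ty":0,"tz":0,"turn":0},{"tx":0,"ty":0,"tz":0,"turn":0},{"tx":0,"ty":0,"tz":0,"turn":0}]'>/dev/null; python3 -c "
from bench import ctrl
print(ctrl.close_job())"
```

```text
the job is handed in; nothing more can be done
None
```

All four soap bars are in the yellow bin, and the empty caddy stands upright on the middle of the green washboard; the bottle, cup, bar holder, brush and jar have not moved, and the job was handed in at about 33 s of the 54 s allowed.

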